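# Reset the hand-engraver's power unit through its sunken key

### The job

The hand-engraver on the orange-shuttered power unit has cut out: push its shutter fully open by the tab, reach a fingertip into the well and press the sunken red key right down, holding it there for about a second, then let it come up and push the shutter fully shut again. Only push and press: do not lift the unit or shove it out of its place, and leave the blue-shuttered unit, the hammer, the graver, the beaker and the enamel jar alone.

Things in the scene. Friction and masses are not known exactly. Their poses are not given: they have to be found in the camera images.
- orange_unit: the orange power unit, a loose grey steel box on the table, 180 mm long (its own x), 110 mm wide (y), 70 mm high, about 1.3 kg; its orange sliding shutter lies on top; two aluminium guide rails 7 mm high run along x at y = +-35 mm. Origin: centre of the underside. Its x axis points along the length, from the end with the well and the front dial (-x) to the plain end (+x, away from the robot give or take 25 degrees); z up
- orange_well (a point): centre of the mouth of the round well in the orange unit's top face, 35 mm from the unit's centre toward -x, at the level of the top face (70 mm above the table); axes as the unit. The well is 50 mm in diameter and 30 mm deep; in its middle stands a red round key, 26 mm in diameter, whose top at rest is 16 mm below the mouth. The closed shutter hides it
- orange_tab (a point): centre of the top edge of the upright tab on the orange shutter; axes as the unit. The tab is 8 mm thick (x), 34 mm wide (y) and stands 18 mm above the shutter plate, in its middle. The plate is 58 mm long (x), 60 mm wide and 4 mm thick, its top 5 mm above the unit's top face
- orange_shutter (a joint): how far the orange shutter has slid open, in m: 0 = shut (tab straight above the well's centre), 0.060 = fully open (end stop); it slides along the unit's +x, with about 1.2 N of friction, and stays where it is left
- orange_key (a joint): how far the key in the orange unit's well is pressed down, in m: 0 = up, 0.006 = right down (stop); a spring resists with 1.5 N at first and 5 N at the bottom and returns it
- blue_unit: the blue power unit, a loose grey steel box on the table, 180 mm long (its own x), 110 mm wide (y), 70 mm high, about 1.3 kg; its blue sliding shutter lies on top; two aluminium guide rails 7 mm high run along x at y = +-35 mm. Origin: centre of the underside. Its x axis points along the length, from the end with the well and the front dial (-x) to the plain end (+x, away from the robot give or take 25 degrees); z up
- blue_well (a point): centre of the mouth of the round well in the blue unit's top face, 35 mm from the unit's centre toward -x, at the level of the top face (70 mm above the table); axes as the unit. The well is 50 mm in diameter and 30 mm deep; in its middle stands a red round key, 26 mm in diameter, whose top at rest is 16 mm below the mouth. The closed shutter hides it
- blue_tab (a point): centre of the top edge of the upright tab on the blue shutter; axes as the unit. The tab is 8 mm thick (x), 34 mm wide (y) and stands 18 mm above the shutter plate, in its middle. The plate is 58 mm long (x), 60 mm wide and 4 mm thick, its top 5 mm above the unit's top face
- blue_shutter (a joint): how far the blue shutter has slid open, in m: 0 = shut (tab straight above the well's centre), 0.060 = fully open (end stop); it slides along the unit's +x, with about 1.2 N of friction, and stays where it is left
- blue_key (a joint): how far the key in the blue unit's well is pressed down, in m: 0 = up, 0.006 = right down (stop); a spring resists with 1.5 N at first and 5 N at the bottom and returns it
- hammer: engraver's hammer lying flat on the table, 220 mm long, at the left of the units. Origin under its middle
- graver: graver with a handle (like a screwdriver) lying flat on the table between the two units, 160 mm long. Origin under its middle
- beaker_mid (a point): middle (half-way up) of an open copper beaker, 68 mm in diameter, 75 mm high, standing at the right
- enamel_mid (a point): middle (half-way up) of a closed enamel jar, 42 mm in diameter, 60 mm high, standing between the two units, on the robot's side of the graver
There are look-alikes about, which are no part of the job. Leave any pink or purple look-alike of the orange_unit alone.

How it is judged (in metres and radians):
On the way, in this order (a step that is already met when the one before it is completed fails the run):
1. the orange shutter is pushed open (value of joint orange_shutter above 0.052 m), for 0.2 s.
2. the key in the orange unit's well is pressed right down and held there, with the shutter open (value of joint orange_key above 0.0045 m and value of joint orange_shutter above 0.045 m), for 0.5 s.
3. the key has come up again (value of joint orange_key below 0.0015 m), for 0.1 s.
4. the orange shutter is pushed shut (value of joint orange_shutter below 0.006 m), for 0.2 s.
At the end, for the whole second after the job is handed in: the orange shutter is shut to within 6 mm with the key up, both units stand flat and at rest where they stood (orange within 25 mm, blue within 15 mm), the blue shutter is open less than 20 mm with its key up, and the four bystanders are within 30 mm of their places (value of joint orange_shutter below 0.006 m and value of joint each of orange_key, blue_key below 0.0015 m and value of joint blue_shutter below 0.02 m and distance of orange_unit from where it was at the start of the episode below 0.025 m and distance of blue_unit from where it was at the start of the episode below 0.015 m and angle between each of orange_unit, blue_unit's own z axis and vertical below 0.05 rad and linear speed of orange_unit below 0.02 m/s and distance of each of hammer, graver, beaker_mid, enamel_mid from where it was at the start of the episode below 0.03 m); the robot touches nothing.
It fails at once if the orange unit is lifted, tipped or shoved more than 25 mm (distance of orange_unit from where it was at the start of the episode above 0.025 m or angle between orange_unit's own z axis and vertical above 0.12 rad or height (world z) of orange_unit above 0.012 m).
It fails at once if the blue unit is shoved more than 15 mm, tipped or operated (shutter beyond 20 mm or key pressed more than 2 mm) (distance of blue_unit from where it was at the start of the episode above 0.015 m or angle between blue_unit's own z axis and vertical above 0.12 rad or value of joint blue_shutter above 0.02 m or value of joint blue_key above 0.002 m).
It fails at once if the hammer, graver, beaker or enamel jar is displaced more than 30 mm or carried off (distance of any of hammer, graver, beaker_mid, enamel_mid from where it was at the start of the episode above 0.03 m).
It also fails if it takes over 54 s, if anything falls off the work surface, if the arm or the gripper's body presses on something with over 40 N, if the wrist force passes 120 N, or if a joint passes its speed limit or range.

### The arm

A 7-joint arm with a two-finger parallel gripper is mounted at the origin on the work surface. World frame = base frame: x ahead of the robot, y to its left, z up, the work surface at z = 0. Lengths are in mm, angles in rad, forces in N, time in s.
With the tool pointing down it reaches from about 400 to 925 mm from the base axis. Payload 4.1 kg.
Tool frame: the origin (TCP) lies between the finger pads; the fingertips stand 11 mm ahead of it and the grasp point (between the pads) lies 8 mm behind it; z points along the fingers, y is the line along which they close (so a half turn about z gives the same grasp; the last joint's range is limited). The gripper opens to 85 mm and grips with 20 to 120 N. Pads are 22 mm wide; open, the fingers measure 114 mm over their backs; the gripper's body (76 mm by 85 mm) begins 54 mm behind the grasp point. The pads swing forward as they close: fully open they stand 13 mm farther back than shut.
Start: joints at [-0.099, 0.398, 0.045, 1.537, -0.019, 1.207, -0.051], TCP at [650.032, 0.031, 242.347] pointing down, gripper open.
Joint ranges: [-2.82, 2.82], [-0.49, 2.23], [-1.37, 1.46], [0, 2.46], [-1.36, 4.5], [0.23, 2], [-2.94, 2.94]. Speed limits (rad/s): [2.57, 2.57, 3.14, 3.14, 3.14, 3.14, 3.14].

### API

Orientations are given as a 3x3 rotation matrix whose columns are the frame's x, y, z axes.
In Python, from rig import bot gives the robot as it stands.
- The arm moves only by the tool play_rows, never from a script. Its argument "moves" is a list that holds one entry, the list of rows, each a list of 7 numbers: the finger opening in cm, from 0 to 8.54, then the shift along the tool's x, y, z in cm, then the turn, a rotation vector about the tool's x, y, z in rad. In form: [[[jaw, dx, dy, dz, ax, ay, az], ...]]. A call has 1 to 12 rows; each row is the pose to reach, as a shift and turn from the pose commanded when the call began, along the tool's axes at that moment; what a row does not reach only later rows make up. A row lasts 1/8 s, in which the tool goes at most 62.5 mm and 10.7 degrees, less where a joint would pass 70% of its speed; a pose out of reach is approached as far as the arm can. A call with a gripper value outside its range is refused whole. The fingers move at their own pace and stop on an object; "force" is the grip in N (left out, the last holds). Time passes only in rows, so rows that repeat a pose let the fingers close. It gives the time, the measured TCP pose, the force, the opening and the grip force at its end, in the units of the state.
- bot.get_state(): the state, without advancing time (a new reading comes with each control period).
- bot.read_camera(name): name is "scene" or "side" or "wrist"; returns a dict with "pixels" (400x640x3 uint8, red, green, blue), "camera_matrix" (3x3 intrinsics, pixels), "extrinsics" (4x4, takes a point from world to camera coordinates). Camera axes: x right, y down, z forward; pixel columns grow to the right and rows downward; lengths in mm; the calibration is good to about 2 mm. The wrist camera is an equidistant fisheye: a pixel r from the principal point sees the ray r / f radians off the axis. A picture is of the moment at which its call begins. There is no depth.
- bot.job_done(): hands the job in; it is judged then, once.
The state is a dict: "time_s": time; "joint_positions": joint angles; "joint_velocities": joint speeds; "tau": joint torques, N m; "position": TCP position; "tcp_rot": TCP orientation; "contact_force": force on the tool from outside, world axes, zero at the start; "ft_torque": the same for the moment, N m; "opening": opening from 0.0 (shut) to 1.0 (fully open); "grasp_force": force on a finger pad.
Only numpy, scipy, OpenCV 4.12 (cv2) and the standard library are available. Lean on these libraries where they do the work, as an engineer would, in place of code of your own. Each camera call takes 0.05 s, during which the arm holds its last target. There are 200 camera calls.

## Working session

There is one attempt and no reset: what is moved stays moved. The work goes in short steps, Python scripts to look and compute and a tool call to move; the robot and the scene stay as the last step left them, time stands still between calls to the robot, and variables do not carry over. Pictures are saved under pics/ and viewed, at most 10 in all, crops included, and the job is handed in when it is done.

Besides the shell and the picture viewer there is one more tool, called after "Call:" as name(argument=value, ...) on one line, values as JSON. play_rows: Moves the arm, as the interface text tells. Its arguments: {"type":"object","properties":{"moves":{"type":"array"},"force":{"type":"number"}},"required":["moves"]}

```bash
mkdir -p pics; python3 - <<'E'
from rig import bot
import cv2,numpy as np
for n in ["scene","side","wrist"]:
    c=bot.read_camera(n); cv2.imwrite(f"pics/{n}0.png",c["pixels"][:,:,::-1]); np.savez(f"pics/{n}0.npz",**c)
    print(n,c["camera_matrix"].round(1).tolist(),c["extrinsics"].round(3).tolist())
s=bot.get_state();print(s["time_s"],s["position"],s["tcp_rot"])
E
```

```text
scene [[426.9, 0.0, 320.3], [0.0, 426.9, 189.2], [0.0, 0.0, 1.0]] [[-0.259, 0.966, 0.015, 128.689], [0.601, 0.173, -0.78, -238.715], [-0.756, -0.193, -0.625, 1642.379], [0.0, 0.0, 0.0, 1.0]]
side [[455.0, 0.0, 320.4], [0.0, 455.0, 196.7], [0.0, 0.0, 1.0]] [[0.999, -0.039, 0.018, -503.351], [-0.019, -0.777, -0.629, 49.378], [0.038, 0.628, -0.778, 1310.235], [0.0, 0.0, 0.0, 1.0]]
wrist [[309.7, 0.0, 316.4], [0.0, 309.7, 196.6], [0.0, 0.0, 1.0]] [[1.0, 0.0, -0.002, -648.198], [0.001, -0.958, 0.287, -36.537], [-0.002, -0.287, -0.958, 379.751], [0.0, 0.0, 0.0, 1.0]]
0.15 [6.49523523e+02 9.44849869e-03 2.41510892e+02] [[-6.95775345e-05  9.99998850e-01 -1.51524560e-03]
 [ 9.99999993e-01  6.94346758e-05 -9.43332749e-05]
 [-9.42279558e-05 -1.51525216e-03 -9.99998848e-01]]
```

View pics/scene0.png

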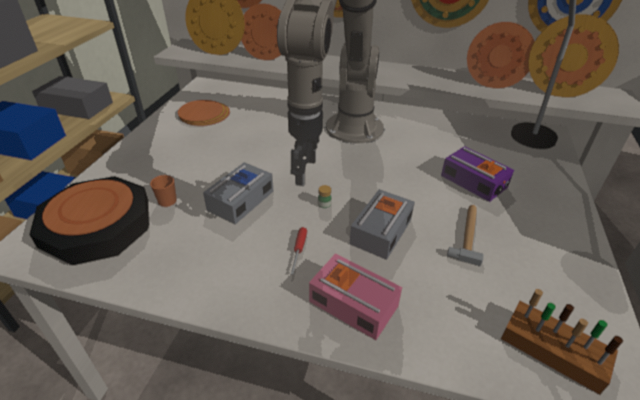

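View pics/wrist0.png

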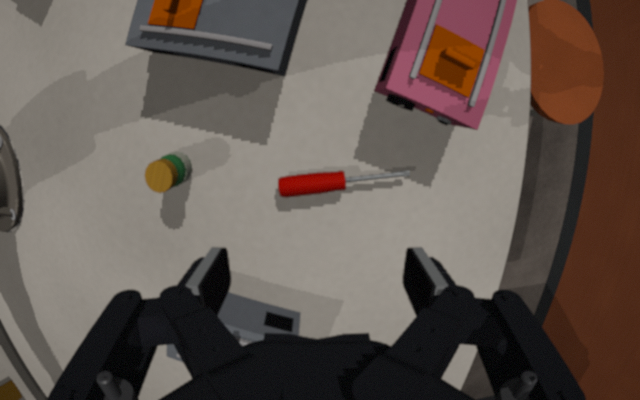

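The scene view shows the grey unit with the orange shutter at about (382,222), with its shutter at (388,205). The blue unit is at (240,190), the jar at (325,197), the graver at (299,245) and the hammer at (470,235). The wrist view shows only part of the orange unit, at the top left.

```bash
cat > h.py <<'E'
import cv2,numpy as np
def load(n): return dict(np.load(f"pics/{n}.npz"))
def cast(c,uv,z,fish=False):
    K,E=c["camera_matrix"],c["extrinsics"];R,t=E[:3,:3],E[:3,3]
    a=(np.atleast_2d(uv).astype(float)-K[:2,2])/K[0,0]
    if fish:
        r=np.linalg.norm(a,axis=1,keepdims=True)+1e-9; d=np.hstack([a/r*np.sin(r),np.cos(r)])
    else: d=np.hstack([a,np.ones((len(a),1))])
    d=d@R; o=-R.T@t
    return o+d*((z-o[2])/d[:,2])[:,None]
def blobs(px,lo,hi,amin=30):
    m=cv2.inRange(cv2.cvtColor(px,cv2.COLOR_RGB2HSV),lo,hi)
    n,l,s,c=cv2.connectedComponentsWithStats(m)
    return [(l==i,s[i],c[i]) for i in range(1,n) if s[i,4]>amin]
E
python3 - <<'E'
from h import *
for n in ["scene0","side0"]:
    c=load(n)
    for m,s,ce in blobs(c["pixels"],(5,170,90),(18,255,255)):
        p=cast(c,ce,75)[0]
        if not(350<p[0]<1000 and abs(p[1])<450): continue
        q=cv2.boxPoints(cv2.minAreaRect(np.argwhere(m)[:,::-1].astype(np.float32)))
        print(n,s,ce.round(1),p.round(),cast(c,q,75)[:,:2].round().tolist())
c=load("side0")["pixels"]; cv2.imwrite("pics/sidec.png",cv2.resize(c[:,:,::-1],(800,500)))
s=load("scene0")["pixels"][170:270,320:440]; cv2.imwrite("pics/scenec.png",cv2.resize(s[:,:,::-1],None,fx=6,fy=6,interpolation=2)[:, :720])
E
```

```text
scene0 [381 200  21  14  81] [392.3 207. ] [516. 207.  75.] [[530.0, 178.0], [478.0, 182.0], [492.0, 228.0], [543.0, 223.0]]
scene0 [326 265  33  25 341] [344.  277.3] [790. 133.  75.] [[804.0, 94.0], [749.0, 103.0], [772.0, 162.0], [825.0, 151.0]]
side0 [309 137  22  16 222] [319.3 144.6] [507. 196.  75.] [[474.0, 177.0], [486.0, 236.0], [541.0, 214.0], [528.0, 157.0]]
side0 [403 153  20  16 150] [414.  160.3] [787. 124.  75.] [[752.0, 109.0], [768.0, 161.0], [823.0, 142.0], [805.0, 91.0]]
```

View pics/sidec.png

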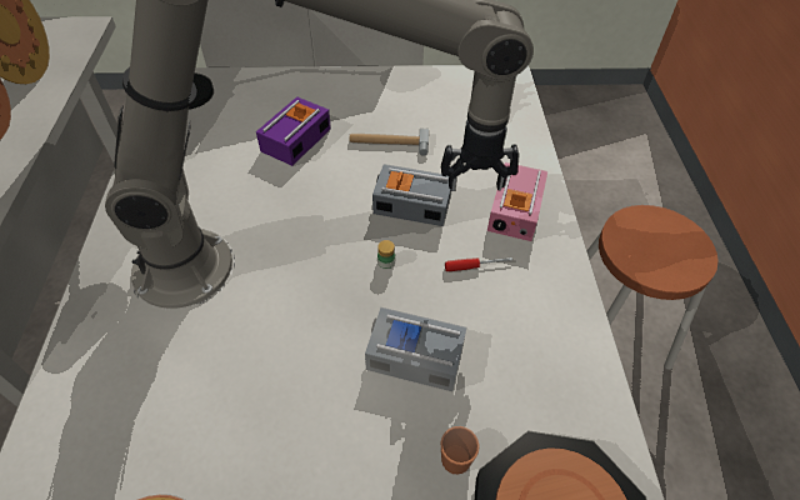

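View pics/scenec.png

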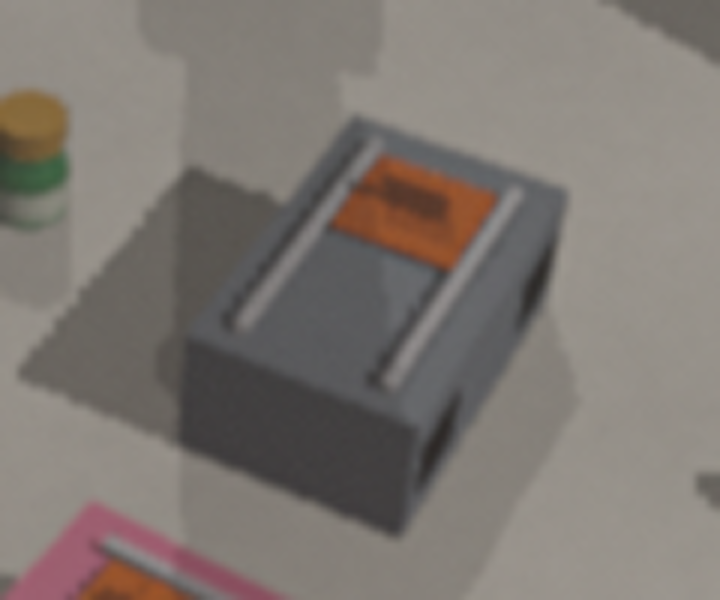

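The crop shows the orange unit's top-face corners at (355,118), (568,192), (412,425) and (188,328). The tab is the dark bar around (415,200). The side view confirms that the shutter is shut at the robot end.

```bash
python3 - <<'E'
from h import *
c=load("scene0")
q=np.array([[355,118],[568,192],[412,425],[188,328]])/6+[320,170]-.42
P=cast(c,q,70)[:,:2];print(P.round(1).tolist(),[np.linalg.norm(P[i]-P[i-1]).round(1) for i in range(4)])
ctr=P.mean(0);x=(P[2]+P[3]-P[0]-P[1]);x/=np.linalg.norm(x)
print(ctr,np.degrees(np.arctan2(x[1],x[0])),"well",ctr-35*x)
# orange in side, tighter: plate hull corners
for n,lo in[("scene0",(3,120,60)),("side0",(3,120,60))]:
    c=load(n)
    for m,s,ce in blobs(c["pixels"],lo,(20,255,255)):
        p=cast(c,ce,75)[0]
        if np.hypot(*(p[:2]-ctr))<90: 
            q=cv2.boxPoints(cv2.minAreaRect(cast(c,np.argwhere(m)[:,::-1],75)[:,:2].astype(np.float32)))
            print(n,s,p.round(),q.round().tolist(),q.mean(0))
E
```

```text
[[442.6, 159.1], [469.9, 263.4], [640.6, 214.3], [608.6, 111.8]] [np.float64(172.6), np.float64(107.7), np.float64(177.7), np.float64(107.4)]
[540.43627667 187.14535012] -15.986015474948497 well [506.78976364 196.78444555]
scene0 [376 196  26  19 289] [510. 197.  75.] [[473.0, 177.0], [529.0, 161.0], [545.0, 216.0], [489.0, 233.0]] [508.86664 196.85495]
side0 [309 137  22  16 259] [508. 196.  75.] [[472.0, 176.0], [528.0, 161.0], [543.0, 218.0], [487.0, 233.0]] [507.66357 196.74594]
```

Call:
play_rows(moves=[[[0,5,-4.5,0,0,0,0.1],[0,10,-9,1,0,0,0.2],[0,15,-13.5,4,0,0,0.279],[0,19,-17,7,0,0,0.279],[0,20.8,-18,9,0,0,0.279],[0,20.8,-18,9,0,0,0.279],[0,20.8,-18,9,0,0,0.279],[0,20.8,-18,9,0,0,0.279]]], force=40)

```text
time_s: 1.15
position: [471.5, 207.0, 153.1]
tcp_rot: [[0.278, 0.961, 0.002], [0.961, -0.278, 0.0], [0.001, 0.002, -1.0]]
contact_force: [-0.1, -0.4, -0.3]
opening: 0.003
grasp_force: 0.0
```

```bash
python3 - <<'E'
from rig import bot
import cv2,numpy as np
s=bot.get_state();print(s["time_s"],s["position"],s["tcp_rot"].round(3).tolist(),s["contact_force"],s["opening"])
ims=[]
for n in ["side","wrist"]:
    c=bot.read_camera(n); np.savez(f"pics/{n}1.npz",**c); ims.append(c["pixels"])
a=cv2.resize(ims[0][60:260,180:440,::-1],(780,600)); cv2.imwrite("pics/side1.png",a)
cv2.imwrite("pics/wrist1.png",ims[1][:,:,::-1])
E
```

```text
1.15 [471.46606584 206.96859621 153.07040428] [[0.278, 0.961, 0.002], [0.961, -0.278, 0.0], [0.001, 0.002, -1.0]] [-0.14170154 -0.39065833 -0.28301389] 0.002833399698639749
```

View pics/side1.png

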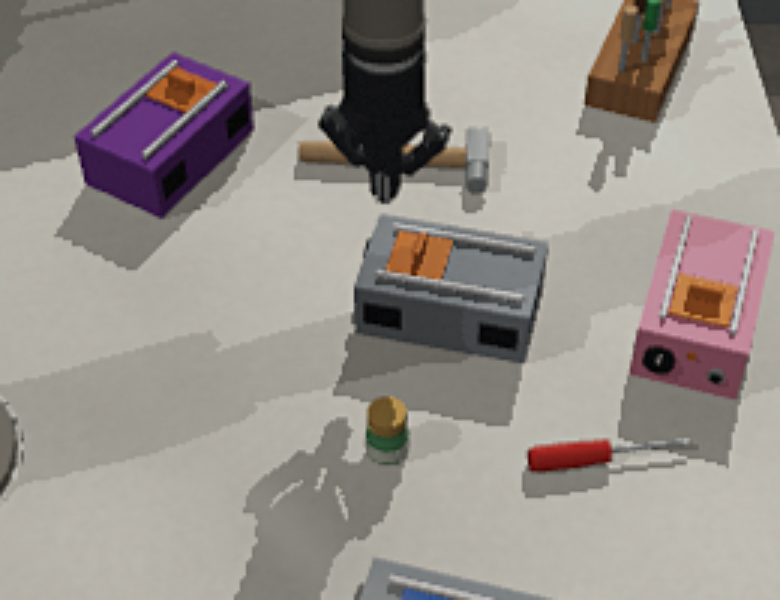

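View pics/wrist1.png

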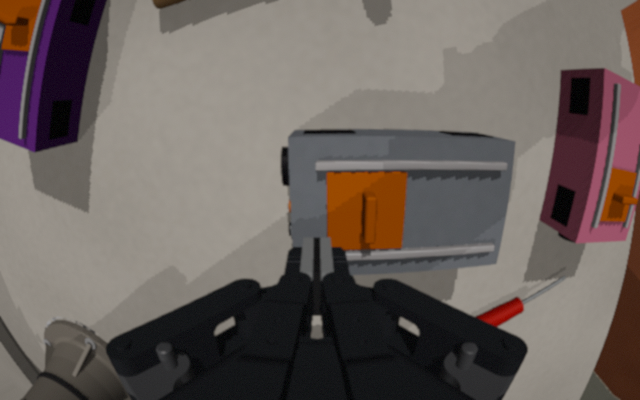

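The closed fingertips hang over the robot end of the orange unit, with the tab at wrist pixel (370,220). The unit runs square with the tool axes.

Call:
play_rows(moves=[[[0,0,0,3,0,0,0],[0,0,0,5.5,0,0,0],[0,0,0,5.9,0,0,0],[0,0,0,5.9,0,0,0],[0,0,0.8,5.9,0,0,0],[0,0,1.5,5.9,0,0,0],[0,0,2,5.9,0,0,0],[0,0,2.5,5.9,0,0,0],[0,0,3,5.9,0,0,0],[0,0,3.5,5.9,0,0,0],[0,0,4,5.9,0,0,0],[0,0,4,5.9,0,0,0]]])

```text
time_s: 2.75
position: [509.0, 196.7, 93.2]
tcp_rot: [[0.276, 0.961, 0.001], [0.961, -0.276, -0.0], [-0.0, 0.001, -1.0]]
contact_force: [-0.2, -1.2, 0.1]
opening: 0.001
grasp_force: 0.0
```

```bash
python3 - <<'E'
from rig import bot
import cv2,numpy as np
c=bot.read_camera("side"); np.savez("pics/side2.npz",**c)
cv2.imwrite("pics/side2.png",cv2.resize(c["pixels"][100:190,270:390,::-1],(800,600),interpolation=2))
E
```

```text
(no output)
```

View pics/side2.png

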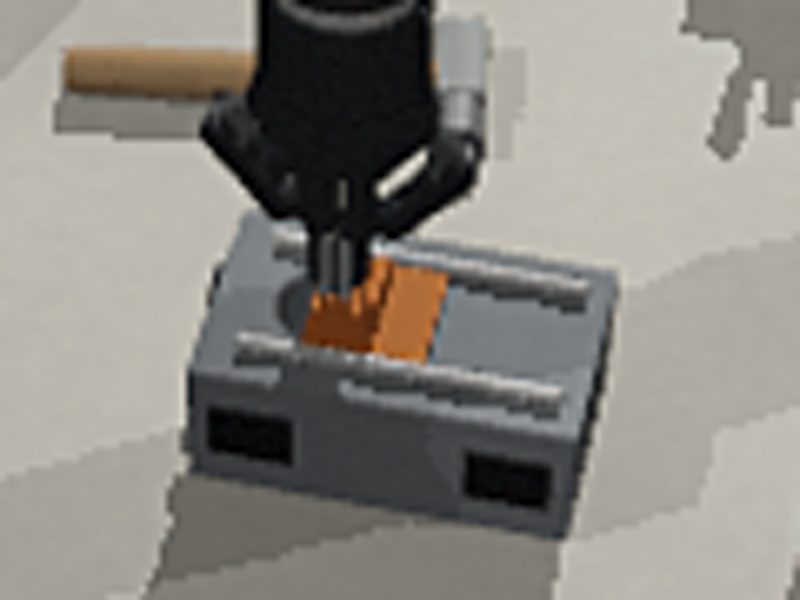

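The fingers are pushing the tab, the shutter is part-way open, and the well's rim shows at (290,300).

Call:
play_rows(moves=[[[0,0,0.6,0,0,0,0],[0,0,1.2,0,0,0,0],[0,0,1.8,0,0,0,0],[0,0,2.4,0,0,0,0],[0,0,3.0,0,0,0,0],[0,0,3.4,0,0,0,0],[0,0,3.7,0,0,0,0],[0,0,3.9,0,0,0,0],[0,0,3.9,0,0,0,0]]])

```text
time_s: 3.92
position: [546.3, 186.2, 93.4]
tcp_rot: [[0.275, 0.961, 0.001], [0.961, -0.275, 0.0], [0.0, 0.001, -1.0]]
contact_force: [0.4, 1.7, 1.0]
opening: -0.003
grasp_force: 0.2
```

```bash
cat >> h.py <<'E'
def shutter(c,sgn=1):
    "orange blob extents along the unit axis from the shut well centre"
    x=np.array([.961,-.276]); out=[]
    for m,s,ce in blobs(c["pixels"],(3,120,60),(20,255,255)):
        P=cast(c,np.argwhere(m)[:,::-1],75)[:,:2]-[508,196.8]
        if np.hypot(*P.mean(0))<110: a=P@x; out.append((len(P),np.percentile(a,[1,50,99]).round(1)))
    return out
E
python3 - <<'E'
from rig import bot
from h import *
for n in ["side","scene"]: print(n,shutter(bot.read_camera(n)))
print(shutter(load("side0")),shutter(load("scene0")))
s=bot.get_state();print(s["position"],s["contact_force"])
E
```

```text
side [(228, array([30.4, 62.4, 86.6]))]
scene [(318, array([29.8, 60.8, 88.1]))]
[(259, array([-28.7,  -0.4,  28.2]))] [(289, array([-27.5,   2.1,  29.4]))]
[546.28026414 186.16034174  93.51121213] [-0.73135566  0.60588574 -0.12031914]
```

Call:
play_rows(moves=[[[0,0,0.1,0,0,0,0],[0,0,0.2,0,0,0,0],[0,0,0.2,0,0,0,0]]])

```text
time_s: 4.4
position: [547.5, 185.8, 93.4]
tcp_rot: [[0.275, 0.961, -0.001], [0.961, -0.275, -0.0], [-0.0, -0.001, -1.0]]
contact_force: [-2.8, 1.8, 0.7]
opening: 0.002
grasp_force: 1.4
```

```bash
python3 - <<'E'
from rig import bot
from h import *
for n in ["side","scene"]: print(n,shutter(bot.read_camera(n)))
s=bot.get_state();print(s["position"],s["contact_force"])
E
```

```text
side [(225, array([31.1, 63.6, 87.5]))]
scene [(313, array([32.9, 62.3, 88.8]))]
[547.50586296 185.85377839  93.3380884 ] [-3.18393441  0.64099972  2.22155655]
```

Call:
play_rows(moves=[[[0,0,-0.5,0,0,0,0],[0,0,-1,-1,0,0,0],[0,0,-4.1,-4,0,0,0],[0,0,-8,-7,0,0,0],[0,0,-10,-7,0,0,0],[0,0,-10,-7,0,0,0],[0,0,-10,-7,0,0,0]]])

```text
time_s: 5.38
position: [452.4, 212.4, 162.7]
tcp_rot: [[0.276, 0.961, -0.0], [0.961, -0.276, -0.001], [-0.001, 0.0, -1.0]]
contact_force: [0.6, 0.0, -0.4]
opening: -0.002
grasp_force: 0.0
```

```bash
python3 - <<'E'
from rig import bot
from h import *
for n in ["scene","side","wrist"]:
    c=bot.read_camera(n); np.savez(f"pics/{n}3.npz",**c)
    if n!="wrist": print(n,shutter(c))
    for lo,hi in [((0,120,40),(4,255,255)),((170,120,40),(180,255,255))]:
        for m,s,ce in blobs(c["pixels"],lo,hi,8):
            p=cast(c,ce,54,n=="wrist")[0]
            if np.hypot(*(p[:2]-[508,197]))<60: print(n,s,ce.round(1),p.round(1))
c=c["pixels"][:,:,::-1]; cv2.imwrite("pics/wrist3.png",c)
s=bot.get_state();print(s["position"],s["contact_force"])
E
```

```text
scene [(334, array([26.8, 60.4, 88.8]))]
scene [384 208   8   4  21] [387.7 209.3] [504.4 195.6  54. ]
side [(266, array([30.8, 58.9, 87.4]))]
side [315 147   9   5  33] [319.2 149.2] [506.9 197.   54. ]
wrist [368 184  31  30 670] [383.  198.8] [504.3 197.6  54. ]
[452.47978768 212.53270318 162.61660223] [ 0.07591804  0.54881102 -0.80729304]
```

View pics/wrist3.png

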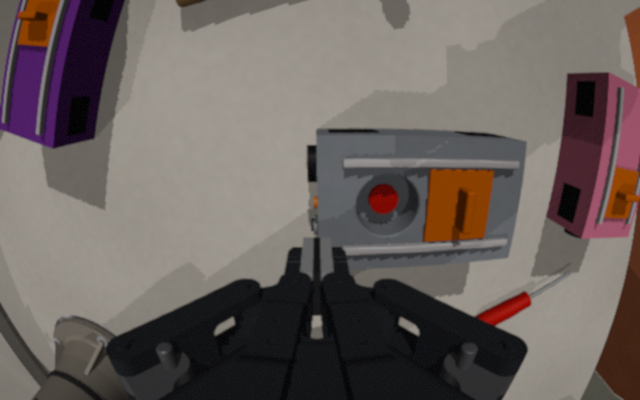

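The well is open: the red key is at (383,199), centred in the well at about (387,203), and the shutter is fully to the right.

Call:
play_rows(moves=[[[0,0,3,0,0,0,0],[0,0,5.6,2,0,0,0],[0,0,5.6,5,0,0,0],[0,0,5.6,6,0,0,0],[0,0,5.6,7,0,0,0],[0,0,5.6,8,0,0,0],[0,0,5.6,8.7,0,0,0],[0,0,5.6,9.2,0,0,0],[0,0,5.6,9.2,0,0,0]]])

```text
time_s: 6.65
position: [505.5, 197.8, 71.2]
tcp_rot: [[0.275, 0.961, -0.0], [0.961, -0.275, -0.0], [-0.0, -0.0, -1.0]]
contact_force: [-0.7, 0.4, -0.5]
opening: -0.003
grasp_force: 0.0
```

Call:
play_rows(moves=[[[0,0,0.1,0.3,0,0,0],[0,0,0.1,0.6,0,0,0],[0,0,0.1,0.8,0,0,0],[0,0,0.1,1.0,0,0,0],[0,0,0.1,1.0,0,0,0]]])

```text
time_s: 7.28
position: [506.9, 197.6, 61.6]
tcp_rot: [[0.275, 0.961, 0.001], [0.961, -0.275, 0.0], [0.0, 0.001, -1.0]]
contact_force: [-1.1, -0.2, 3.5]
opening: -0.001
grasp_force: 1.7
```

Call:
play_rows(moves=[[[0,0,0,0.2,0,0,0],[0,0,0,0.3,0,0,0],[0,0,0,0.35,0,0,0],[0,0,0,0.35,0,0,0]]])

```text
time_s: 7.78
position: [506.9, 197.6, 59.0]
tcp_rot: [[0.276, 0.961, 0.0], [0.961, -0.276, 0.0], [0.0, 0.0, -1.0]]
contact_force: [-1.7, -2.1, 11.9]
opening: 0.0
grasp_force: 5.7
```

Call:
play_rows(moves=[[[0,0,0,0,0,0,0],[0,0,0,0,0,0,0],[0,0,0,0,0,0,0],[0,0,0,0,0,0,0],[0,0,0,0,0,0,0],[0,0,0,0,0,0,0],[0,0,0,0,0,0,0],[0,0,0,0,0,0,0]]])

```text
time_s: 8.78
position: [506.9, 197.6, 59.0]
tcp_rot: [[0.276, 0.961, 0.001], [0.961, -0.276, 0.0], [0.0, 0.001, -1.0]]
contact_force: [-2.6, -1.2, 11.1]
opening: 0.002
grasp_force: 5.7
```

Call:
play_rows(moves=[[[0,0,0,-1,0,0,0],[0,0,0,-2.5,0,0,0],[0,0,0,-5,0,0,0],[0,0,0,-8,0,0,0],[0,0,0,-8,0,0,0],[0,0,4,-8,0,0,0],[0,0,8,-8,0,0,0],[0,0,9.8,-8,0,0,0],[0,0,9.8,-8,0,0,0],[0,0,9.8,-5.5,0,0,0],[0,0,9.8,-3.5,0,0,0],[0,0,9.8,-3.5,0,0,0]]])

```text
time_s: 10.28
position: [597.7, 170.8, 90.7]
tcp_rot: [[0.274, 0.962, -0.006], [0.962, -0.274, -0.001], [-0.003, -0.005, -1.0]]
contact_force: [-0.1, 0.2, 1.5]
opening: 0.002
grasp_force: 0.0
```

```bash
python3 - <<'E'
from rig import bot
from h import *
for n in ["side","scene"]:
    c=bot.read_camera(n); np.savez(f"pics/{n}4.npz",**c); print(n,shutter(c))
    for m,s,ce in blobs(c["pixels"],(0,120,40),(4,255,255),8):
        p=cast(c,ce,54)[0]
        if np.hypot(*(p[:2]-[508,197]))<60: print(n,s,p.round(1))
s=bot.get_state();print(s["position"],s["contact_force"])
E
```

```text
side [(247, array([30.6, 56.9, 87.1]))]
side [315 147   9   5  32] [507.  196.7  54. ]
scene [(160, array([25.6, 54.2, 87.7]))]
scene [384 208   8   4  24] [504.2 195.2  54. ]
[600.08881381 171.1224019   93.06220809] [ 0.38732286  0.72107467 -0.34941969]
```

Call:
play_rows(moves=[[[0,0,-0.8,0,0,0,0],[0,0,-1.4,0,0,0,0],[0,0,-2,0,0,0,0],[0,0,-2.7,0,0,0,0],[0,0,-3.4,0,0,0,0],[0,0,-4.1,0,0,0,0],[0,0,-4.8,0,0,0,0],[0,0,-5.5,0,0,0,0],[0,0,-6.2,0,0,0,0],[0,0,-6.8,0,0,0,0],[0,0,-7.2,0,0,0,0],[0,0,-7.4,0,0,0,0]]])

```text
time_s: 11.88
position: [529.3, 191.0, 92.7]
tcp_rot: [[0.275, 0.961, -0.0], [0.961, -0.275, -0.0], [-0.0, -0.0, -1.0]]
contact_force: [0.8, -1.4, 1.9]
opening: 0.002
grasp_force: 0.8
```

Call:
play_rows(moves=[[[0,0,-0.1,0,0,0,0],[0,0,-0.1,0,0,0,0]]])

```text
time_s: 12.12
position: [528.6, 191.3, 92.7]
tcp_rot: [[0.275, 0.961, -0.0], [0.961, -0.275, 0.0], [-0.0, -0.0, -1.0]]
contact_force: [1.0, -1.0, 0.2]
opening: -0.0
grasp_force: 0.5
```

```bash
python3 - <<'E'
from rig import bot
from h import *
for n in ["side","scene"]: print(n,shutter(bot.read_camera(n)))
s=bot.get_state();print(s["position"],s["contact_force"])
E
```

```text
side [(207, array([-23.2,  -0.5,  33.1]))]
scene [(180, array([-21.9,  14.6,  34.4]))]
[528.58558824 191.31437908  92.69635473] [ 0.28833031 -1.18116016  1.68287187]
```

Call:
play_rows(moves=[[[0,0,-0.2,0,0,0,0],[0,0,-0.35,0,0,0,0],[0,0,-0.45,0,0,0,0],[0,0,-0.45,0,0,0,0]]])

```text
time_s: 12.72
position: [524.1, 192.5, 92.8]
tcp_rot: [[0.275, 0.961, -0.0], [0.961, -0.275, -0.0], [-0.0, -0.0, -1.0]]
contact_force: [0.7, -0.2, 0.9]
opening: -0.003
grasp_force: 0.4
```

```bash
python3 - <<'E'
from rig import bot
from h import *
for n in ["side","scene"]: print(n,shutter(bot.read_camera(n)))
s=bot.get_state();print(s["position"],s["contact_force"])
E
```

```text
side [(204, array([-28. ,  -5.7,  28.2]))]
scene [(182, array([-27. ,   9.9,  29.8]))]
[524.1361661  192.51930547  92.78085711] [ 0.81195988 -0.05169942  0.34027528]
```

Call:
play_rows(moves=[[[0,0,-0.1,0,0,0,0],[0,0,-0.15,0,0,0,0],[0,0,-0.15,0,0,0,0]]])

```text
time_s: 13.2
position: [522.9, 192.9, 92.8]
tcp_rot: [[0.275, 0.961, 0.0], [0.961, -0.275, 0.0], [0.0, 0.0, -1.0]]
contact_force: [1.4, -1.3, 0.4]
opening: -0.002
grasp_force: 0.5
```

Call:
play_rows(moves=[[[0,0,0.8,0,0,0,0],[0,0,1.5,0,0,0,0],[0,0,1.5,-3,0,0,0],[0,0,1.5,-8,0,0,0],[0,0,1.5,-13,0,0,0],[0,0,-6,-14,0,0,0],[0,0,-9,-14,0,0,0],[0,0,-9,-14,0,0,0],[0,0,-9,-14,0,0,0]]])

```text
time_s: 14.32
position: [437.2, 217.4, 233.1]
tcp_rot: [[0.276, 0.961, 0.001], [0.961, -0.276, 0.0], [0.0, 0.001, -1.0]]
contact_force: [-0.2, 0.2, -0.4]
opening: 0.001
grasp_force: 0.0
```

```bash
python3 - <<'E'
from rig import bot
from h import *
for n in ["side","scene"]:
    c=bot.read_camera(n); print(n,shutter(c))
    d=cv2.absdiff(c["pixels"],load(n+"0")["pixels"])
cv2.imwrite("pics/scene5.png",c["pixels"][:,:,::-1])
s=bot.get_state();print(s["position"],s["contact_force"])
E
```

```text
side [(259, array([-28.9,  -0.7,  27.2]))]
scene [(289, array([-27.9,   1.2,  28.6]))]
[437.58655238 217.07464911 232.74366178] [ 0.67114268 -0.22817772 -0.53645202]
```

View pics/scene5.png

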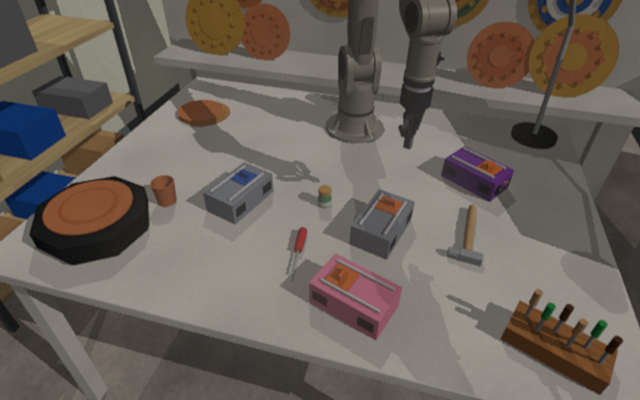

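The shutter is back at its starting extents, the orange unit is still at (382,222) and everything else is in place. I'm handing the job in.

```bash
python3 -c "
from rig import bot
print(bot.job_done())"
```

```text
the job is handed in; nothing more can be done
None
```

The orange shutter was pushed fully open, the red key pressed to its stop for at least 1 s and let up, and the shutter pushed shut again; the final camera check shows nothing else moved, and the job is handed in (no verdict came back).

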